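# Slide a hard drive into the burn-in dock

## Robot

A 6-joint arm with a two-finger parallel gripper is mounted at the origin on a cart in front of the work surface, level with it; the furniture and walls round the work are solid. World frame = base frame: x ahead of the robot, y to its left, z up, the work surface at z = 0. Lengths are in m, angles in rad, forces in N, time in s.
With the tool pointing down it reaches from about 0.35 to 0.875 m from the base axis. Payload 15.5 kg.
Tool frame: the origin (TCP) lies at the very end of the fingers, on their centre line; the grasp point (between the pads) lies 19 mm behind it (ctrl.pinch_z is the distance from the TCP to the grasp point, in m); z points along the fingers, y is the line along which they close (so a half turn about z gives the same grasp; the last joint's range is limited). The gripper opens to 85 mm and grips with 20 to 120 N. Pads are 22 mm wide; open, the fingers measure 114 mm over their backs; the gripper's body (76 mm by 85 mm) begins 54 mm behind the grasp point. The pads swing forward as they close: fully open they stand 13 mm farther back than shut.
Start: joints at [1.21, 0.494, 1.345, -0, 1.302, -0.096], TCP at [0.164, 0.603, 0.231] pointing down, gripper open.
Joint ranges: [-2.91, 2.91], [-0.82, 2.16], [0.22, 2.67], [-1.22, 4.37], [0.12, 2.79], [-3.08, 3.08]. Speed limits (rad/s): [1.89, 1.89, 2.57, 3.01, 3.01, 3.01].

## Interface

Orientations are given as a unit quaternion [x, y, z, w].
In Python, from bench import ctrl gives the robot as it stands. The module is installed in compiled form; this text tells all that it offers.
- The arm moves only by the shell command python3 -m pendant 'ROWS' [OPENING] [FORCE]. ROWS is a JSON object of lists of equal length, an entry for each row: "linear": the shift along the tool's x, y, z normalised to -1 to 1, where 1 is 6 cm, a list of three; "yaw": the turn about the tool's z normalised to -1 to 1, where 1 is 8 degrees. In form: {"linear": [[x, y, z], ...], "yaw": [yaw, ...]}. A call has 1 to 20 rows; each row shifts and turns the commanded pose from where the row before left it, along the tool's axes as they then stand; what a row does not reach is not made up. A row lasts 1/8 s, in which the tool goes at most 62.5 mm and 10.7 degrees, less where a joint would pass 70% of its speed; a pose out of reach is approached as far as the arm can. A call with a number of a shift or a turn outside -1 to 1 is refused whole. A call with a gripper value outside its range is refused whole. OPENING is the closure, from 0 (fully open) to 1 (shut), set as the call begins (- or left out, the last holds). The fingers move at their own pace and stop on an object; FORCE is the grip in N (left out, the last holds). Time passes only in rows, so rows that do not move let the fingers close. It gives the time, the measured TCP pose, the force, the opening and the grip force at its end, in the units of the state.
- ctrl.state(): the state, without advancing time (a new reading comes with each control period).
- ctrl.read_camera(name): name is "scene" or "side" or "wrist"; returns a dict with "img" (480x640x3 uint8, red, green, blue), "vertical_fov" (degrees; the focal length in pixels is half the picture's height over the tangent of half this angle, whatever the lens; pixels are square), "cx", "cy" (the principal point, pixels), "dist_coeffs" ([k1, k2, p1, p2, k3] as OpenCV has them; the pictures are not rectified), "origin" and "orientation" of the camera in the world; the wrist camera has in their place "hand_eye" (4x4, takes a point from camera to tool coordinates, whose origin is the TCP and whose axes are the flange's). Camera axes: x right, y up, looking along -z (the intrinsics and any distortion apply to the point x, -y, -z); pixel columns grow to the right and rows downward; lengths in m; the calibration is good to about 2 mm. A picture is of the moment at which its call begins: read the wrist's pose just before it. There is no depth.
- ctrl.finish_job(): hands the job in; it is judged then, once.
The state is a dict: "time_s": time; "joint_positions": joint angles; "joint_vel": joint speeds; "effort": joint torques, N m; "tcp_pos": TCP position; "eef_rot": TCP orientation; "ft_force": force on the tool from outside, world axes, zero at the start; "wrist_torque": the same for the moment, N m; "width": finger opening in m; "grasp_force": force on a finger pad.
Only numpy, scipy, OpenCV 4.12 (cv2) and the standard library are available. Lean on these libraries where they do the work, as an engineer would, in place of code of your own. Each camera call takes 0.05 s, during which the arm holds its last target. There are 200 camera calls.

## Task

Push the large hard drive along the dock's plate and down the lane between the two cooling rails, onto the sprung connector block, until the catch in the floor snaps up behind it and keeps it in; then take the hand away. The rails carry soft heat pads that smear, so neither the drive nor the hand may touch a rail: square the drive up in front of the lane first. Only push it with the fingers, never grip or lift it, and leave the things lying round the dock alone.

Things in the scene. Friction and masses are not known exactly. Their poses are not given: they have to be found in the camera images.
- dock: Fixed burn-in dock: grey metal plate 10 mm thick, flat on the bench. Origin: its underside, on the lane's centre line at the lane's mouth (front ends of the rails). +x runs down the lane away from the robot, +y left, z up. The plate spans x -225 to +188 mm, y -110 to +110 mm; the part before x = 0 is the open apron where the drive starts.
- left_rail: Fixed finned metal cooling rail with a grey soft heat pad on its inner face, same origin and axes as the dock; in the dock's frame it spans x 0 to 120 mm, its pad face stands at y = +58 mm, it is 28 mm high above the plate and its screwed foot reaches to y = +96 mm.
- right_rail: The mirror image: pad face at y = -58 mm. The lane between the pads is thus 116 mm wide, 7 mm more on each side than a drive in the middle.
- lane_mouth (a point): Point on the top face of the plate (10 mm above the bench), on the lane's centre line at the mouth; axes as the dock.
- drive: Loose large bare hard drive on the dock's apron. Solid body 147 x 102 mm (its x, y); its faces are upright up to 19 mm above its underside, the lid on top (26 mm) is set in 4 mm all round. Origin: underside; faces at x = -74 and +73 mm, y = -51 and +51 mm. Its +x face goes first. 0.5 to 0.75 kg, slides with friction. Fingertips 7 to 15 mm above the plate push it well and pass over the catch.
- drive_mid (a point): Middle of the drive's solid body (9.5 mm above its underside), axes as the drive.
- connector (a joint): Slide of the black sprung connector block at the lane's end (m): 0 at rest, 0.015 pushed in to its stop. At rest its face stands 126 mm down the lane (dock x = +126 mm). It resists with 4 N at rest to 10 N at the stop.
- catch (a joint): Sprung steel ramp catch, 20 mm wide, on the centre line in the apron's floor (rad): 0 up, about 0.2 pressed down under the drive. Ramp from dock x = -50 mm up to an upright hook face 5.5 mm above the plate at x = -18 mm. When the drive's rear end is past x = -18 mm it snaps up; the rear end can go on to x = -6 mm (connector's stop); the spring may then push it back to the hook.
- screwdriver: Loose screwdriver with a clear handle lying on the bench to the right of the dock, 159 mm long.
- capacitor: Loose black capacitor, diameter 30 mm, 42 mm high, standing on the bench to the left of the dock.
- transformer: Loose small mains transformer, 53 x 50 x 40 mm, on the bench to the left of the dock.

How it is judged:
By the outcome, as a careful person would: the job done as asked, in the order asked, and still so for the second after the job is handed in, with the robot touching nothing.
It also fails if it takes over 64 s, if anything falls off the work surface, if the arm or the gripper's body presses on something with over 40 N, if the wrist force passes 120 N, or if a joint passes its speed limit or range.

## Working session

There is one attempt and no reset: what is moved stays moved. The work goes in short steps, Python scripts to look and compute and a shell command to move; the robot and the scene stay as the last step left them, time stands still between calls to the robot, and variables do not carry over. Pictures are saved under pics/ and viewed, at most 10 in all, crops included, and the job is handed in when it is done.

```bash
mkdir -p pics
cat > h.py <<'E'
import numpy as np, cv2
from bench import ctrl
from scipy.spatial.transform import Rotation as R
def cam(name):
    s=ctrl.state(); c=ctrl.read_camera(name)
    if name=="wrist":
        H=np.array(c["hand_eye"]); Rt=R.from_quat(s["eef_rot"]).as_matrix()
        c["Rm"]=Rt@H[:3,:3]; c["o"]=Rt@H[:3,3]+np.array(s["tcp_pos"])
    else:
        o=np.array(c["orientation"]); c["Rm"]=R.from_quat(o).as_matrix() if o.size==4 else o.reshape(3,3); c["o"]=np.array(c["origin"])
    f=240/np.tan(np.radians(c["vertical_fov"])/2)
    c["K"]=np.array([[f,0,c["cx"]],[0,f,c["cy"]],[0,0,1.]]); c["D"]=np.array(c["dist_coeffs"],float)
    return c
def ray(c,uv,z):
    p=cv2.undistortPoints(np.array(uv,float).reshape(-1,1,2),c["K"],c["D"]).reshape(-1,2)
    d=np.c_[p[:,0],-p[:,1],-np.ones(len(p))]@c["Rm"].T
    return c["o"]+d*((z-c["o"][2])/d[:,2])[:,None]
def proj(c,P):
    q=(np.array(P,float).reshape(-1,3)-c["o"])@c["Rm"]; q=q*[1,-1,-1]
    return cv2.projectPoints(q,np.zeros(3),np.zeros(3),c["K"],c["D"])[0].reshape(-1,2)
def save(c,n): cv2.imwrite("pics/"+n,c["img"][:,:,::-1])
E
python3 - <<'E'
from h import *
for n in("scene","side"):
    c=cam(n); save(c,n+"0.png"); print(n,c["o"],c["Rm"].round(2).tolist(),c["vertical_fov"],c["D"])
s=ctrl.state(); print(s["tcp_pos"],s["eef_rot"],s["width"],s["time_s"])
E
```

```text
scene [0.23736048 0.52321529 0.77310488] [[-0.82, 0.41, -0.4], [-0.58, -0.57, 0.58], [0.01, 0.71, 0.71]] 47.724678219412326 [-0.16278267  0.          0.          0.          0.        ]
side [1.2079153  0.46555435 0.55835295] [[-0.7, -0.39, 0.6], [0.71, -0.4, 0.57], [0.02, 0.83, 0.56]] 49.2615128476778 [-0.00352045  0.          0.          0.          0.        ]
[0.16342818 0.60292267 0.23077028] [ 1.31989209e-01  9.91251003e-01 -5.27414241e-04 -1.39214726e-04] 0.08528511068256785 0.1
```

View pics/scene0.png

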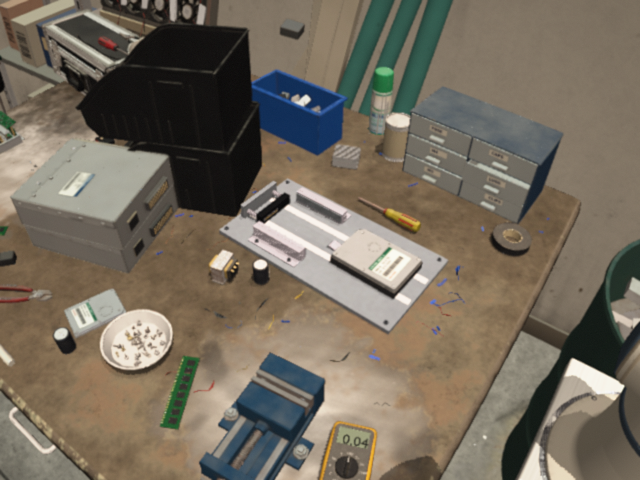

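View pics/side0.png

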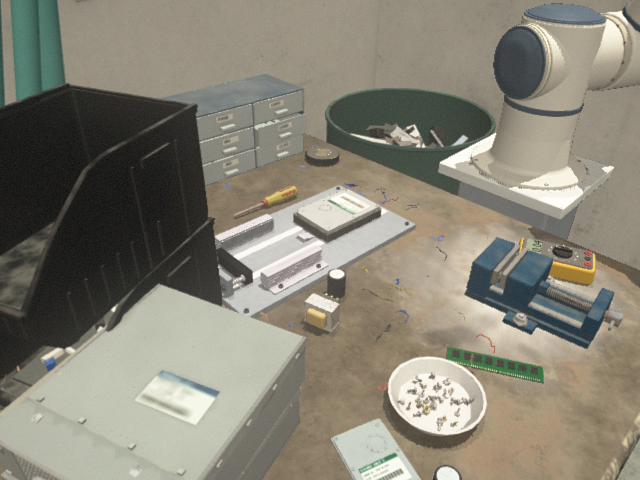

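The scene view shows the plate with corners near (287,180), (447,260), (387,326) and (220,230). The drive sits on the apron around (376,260), and the rails are at (322,204) and (278,242). The side view agrees. I'll get coarse poses first.

Run:
```python
from h import *
c=cam("scene")
P=ray(c,[(287,180),(447,260),(387,326),(220,230)],.01); print(P.round(3))
d=P[0]+P[3]-P[1]-P[2]; print("yaw",np.degrees(np.arctan2(d[1],d[0])),"centre",P.mean(0))
D=ray(c,[(364,230),(422,262),(404,292),(333,258)],.03); print(D.round(3))
c=cam("wrist"); print(np.array(c["hand_eye"]).round(3).tolist(),c["vertical_fov"],c["D"])
T=R.from_quat(ctrl.state()["eef_rot"]).as_matrix(); print(T.round(3))
```

```text
[[ 0.843 -0.252  0.01 ]
 [ 0.435 -0.235  0.01 ]
 [ 0.452 -0.025  0.01 ]
 [ 0.854 -0.038  0.01 ]]
yaw -2.106515055931457 centre [ 0.6460995  -0.13754208  0.01      ]
[[ 0.604 -0.193  0.03 ]
 [ 0.467 -0.182  0.03 ]
 [ 0.459 -0.095  0.03 ]
 [ 0.611 -0.091  0.03 ]]
[[0.0, 0.947, 0.32, 0.081], [1.0, 0.0, -0.0, 0.0], [-0.0, 0.32, -0.947, -0.144], [0.0, 0.0, 0.0, 1.0]] 66.82293866804369 [-0.06347581  0.          0.          0.          0.        ]
[[-0.965  0.262 -0.   ]
 [ 0.262  0.965 -0.001]
 [ 0.    -0.001 -1.   ]]
```

```bash
python3 -m pendant '{"linear":[[0,0,-0.6],[0,0,-0.6],[-0.45,-0.52,0],[-0.45,-0.52,0],[-0.45,-0.52,0],[-0.45,-0.52,0],[-0.45,-0.52,0],[-0.45,-0.52,0],[-0.45,-0.52,0],[-0.45,-0.52,0],[-0.45,-0.52,0],[-0.45,-0.52,0],[-0.45,-0.52,0],[-0.45,-0.52,0],[-0.45,-0.52,0],[-0.45,-0.52,0],[-0.45,-0.52,0],[-0.45,-0.52,0],[-0.45,-0.52,0],[-0.45,-0.52,0]],"yaw":[0,0,0,0,0,0,0,0,0,0,0,0,0,0,0,0,0,0,0,0]}' 0.4
python3 -m pendant '{"linear":[[-0.45,-0.52,0],[-0.45,-0.52,0],[0,0,0],[0,0,0],[0,0,0],[0,0,0]],"yaw":[0,0,-0.9,-0.9,0,0]}'
python3 - <<'E'
from h import *
c=cam("wrist"); save(c,"w0.png")
s=ctrl.state(); print(s["tcp_pos"],R.from_quat(s["eef_rot"]).as_matrix().round(3).tolist(),s["width"],s["time_s"])
E
```

```text
time_s: 2.7
tcp_pos: [0.486, -0.0673, 0.3032]
eef_rot: [0.132, 0.991, 0.0, 0.0]
ft_force: [0.8, 1.0, -0.1]
width: 0.0514
grasp_force: 0.0
time_s: 3.45
tcp_pos: [0.5214, -0.1402, 0.3033]
eef_rot: [0.008, 1.0, 0.0, -0.0]
ft_force: [0.3, -0.3, -0.9]
width: 0.0515
grasp_force: 0.0
[ 0.52141585 -0.14024512  0.3033104 ] [[-1.0, 0.016, 0.0], [0.016, 1.0, -0.0], [-0.0, -0.0, -1.0]] 0.05135585932050697 3.5
```

View pics/w0.png

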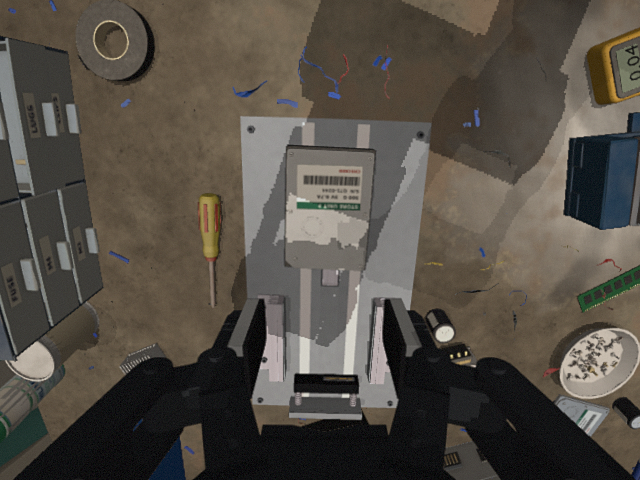

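The wrist view shows the plate corners at (241,116), (432,122), (397,406) and (252,404), and the drive top at about (287,146) to (370,268). I'll enlarge the drive.

Run:
```python
import cv2
i=cv2.imread("pics/w0.png")[110:305,235:440]
i=cv2.convertScaleAbs(cv2.resize(i,None,fx=3,fy=3,interpolation=cv2.INTER_CUBIC),alpha=1.3,beta=15)
cv2.imwrite("pics/w0c.png",i)
```

```text
(no output)
```

View pics/w0c.png

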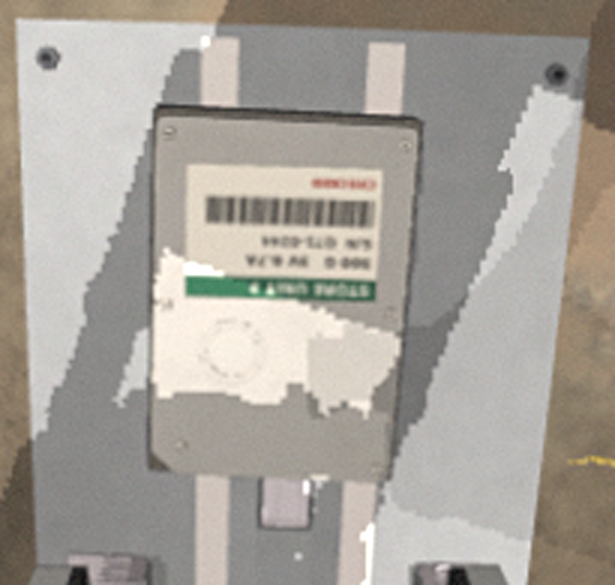

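```bash
cat > est.py <<'E'
from h import *
def frame(rear,front): # rear/front: (right,left) pairs -> centre,yaw
    Q=np.array(list(rear)+list(front)); m=Q.mean(0); d=Q[2]+Q[3]-Q[0]-Q[1]
    return m,np.degrees(np.arctan2(d[1],d[0])),Q
E
python3 - <<'E'
from est import *
c=cam("wrist")
f=lambda L:[(235+(u+.5)/3-.5,110+(v+.5)/3-.5) for u,v in L]
P=ray(c,f([(17,19),(588,38)])+[(397,406),(252,404)],.01); print(P.round(4)[:,:2])
ax=P[2]+P[3]-P[0]-P[1]; ay=P[1]+P[2]-P[0]-P[3]; m=P.mean(0)
print("plate",m,np.degrees(np.arctan2(ax[1],ax[0])),np.degrees(np.arctan2(-ay[0],ay[1])),np.linalg.norm(ax)/2,np.linalg.norm(ay)/2)
D=ray(c,f([(157,115),(417,122),(391,480),(151,469)]),.036); print(D.round(4)[:,:2])
ax2=D[2]+D[3]-D[0]-D[1]; ay2=D[1]+D[2]-D[0]-D[3]; md=D.mean(0)
print("drive",md,np.degrees(np.arctan2(ax2[1],ax2[0])),np.degrees(np.arctan2(-ay2[0],ay2[1])),np.linalg.norm(ax2)/2,np.linalg.norm(ay2)/2)
# gripper tip appearance
a=np.arctan2(ax[1],ax[0]); r=np.array([[np.cos(a),np.sin(a)],[-np.sin(a),np.cos(a)]])
mouth=m[:2]-r.T@[-.0185,0]; print("mouth",mouth,"drive in dock",r@(md[:2]-mouth))
# check vs scene & side
for n in("scene","side"):
    c=cam(n); loc=np.array([(-.225,-.11),(-.225,.11),(.188,.11),(.188,-.11)]); 
    W=np.c_[mouth+loc@r,np.full(4,.01)]; print(n,proj(c,W).round(0).tolist())
E
```

```text
[[ 0.4362 -0.2351]
 [ 0.4464 -0.0156]
 [ 0.858  -0.0338]
 [ 0.8505 -0.2553]]
plate [ 0.64776296 -0.13495836  0.01      ] -2.6575331787641687 -2.2900462024949118 0.4133986471393548 0.22064581102796535
[[ 0.4715 -0.1804]
 [ 0.4754 -0.0846]
 [ 0.6186 -0.0914]
 [ 0.6122 -0.1895]]
drive [ 0.54442815 -0.13643894  0.036     ] -3.2099396674621348 -3.072237473553661 0.14219619675234704 0.09708061466561958
mouth [ 0.66624307 -0.13581613] drive in dock [-0.12165503 -0.00627022]
scene [[446.0, 260.0], [387.0, 331.0], [217.0, 230.0], [286.0, 179.0]]
side [[338.0, 185.0], [415.0, 224.0], [244.0, 319.0], [172.0, 256.0]]
```

Run:
```python
from h import *
c=cam("wrist"); H=np.array(c["hand_eye"]); s=ctrl.state(); print(s["joint_positions"])
T=R.from_quat(s["eef_rot"]).as_matrix()
for z in(0,-.006,-.013):
    L=np.array([(x,y,z) for x in(.011,-.011) for y in(-.0257,.0257)])
    print(z,proj(c,L@T.T+s["tcp_pos"]).round(0).tolist())
i=c["img"][280:400,200:440,::-1]
cv2.imwrite("pics/tips.png",cv2.convertScaleAbs(cv2.resize(i,None,fx=3,fy=3,interpolation=cv2.INTER_CUBIC),alpha=1.6,beta=30))
```

```text
[-3.73399827e-01  3.07454832e-01  1.44891727e+00 -2.87549108e-05
  1.38516534e+00 -1.92999423e+00]
0 [[266.0, 286.0], [383.0, 286.0], [268.0, 330.0], [380.0, 329.0]]
-0.006 [[263.0, 292.0], [385.0, 292.0], [266.0, 337.0], [382.0, 337.0]]
-0.013 [[261.0, 300.0], [388.0, 300.0], [264.0, 346.0], [385.0, 346.0]]
```

View pics/tips.png

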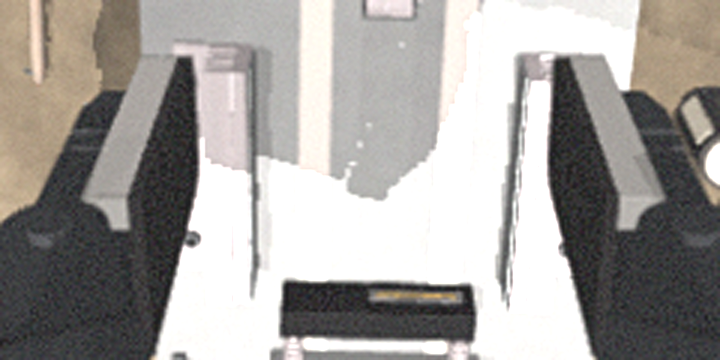

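```bash
python3 -m pendant '{"linear":[[-0.168,-0.606,0],[-0.168,-0.606,0],[0,0,0],[0,0,0],[0,0,0],[0,0,0],[0,0,0],[0,0,0],[0,0,0],[0,0,0],[0,0,0],[0,0,0],[0,0,0],[0,0,0],[0,0,0],[0,0,0]],"yaw":[0,0,1,1,1,1,1,1,1,1,1,1,1,0.46,0,0]}'
python3 -m pendant '{"linear":[[0,0,0.7],[0,0,0.7],[0,0,0.7],[0,0,0.7],[0,0,0.7],[0,0,0.4],[0,0,0.2],[0,0,0.1],[0,0,0],[0,0,0]],"yaw":[0,0,0,0,0,0,0,0,0,0]}'
python3 - <<'E'
from h import *
s=ctrl.state(); M=R.from_quat(s["eef_rot"]).as_matrix();print(np.degrees(np.arctan2(M[1,0],M[0,0])),s["joint_positions"])
c=cam("side"); i=c["img"][150:270,230:430,::-1]
cv2.imwrite("pics/s1.png",cv2.resize(i,None,fx=4,fy=4,interpolation=cv2.INTER_CUBIC))
E
```

```text
time_s: 5.7
tcp_pos: [0.5406, -0.2133, 0.3033]
eef_rot: [0.722, 0.692, 0.0, 0.0]
ft_force: [0.2, 0.8, -0.5]
width: 0.0511
grasp_force: 0.0
time_s: 6.95
tcp_pos: [0.5411, -0.2136, 0.0522]
eef_rot: [0.722, 0.692, 0.0, 0.001]
ft_force: [-0.8, -0.5, -0.5]
width: 0.0513
grasp_force: 0.0
87.55723819613786 [-4.78540405e-01  6.58712108e-01  1.62728376e+00 -1.20805308e-05
  8.54168663e-01 -4.35898634e-01]
```

View pics/s1.png

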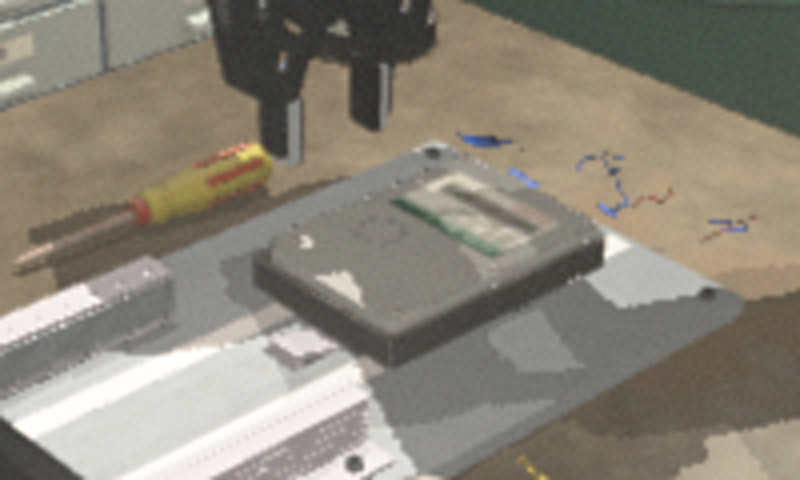

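The tips hang beside the drive, with the lowest corners at full-image pixels of about (304,191) and (300,191). I'll work out their height.

Run:
```python
from h import *
s=ctrl.state(); T=R.from_quat(s["eef_rot"]).as_matrix(); c=cam("side")
for z in(.004,0,-.004,-.008,-.012):
    L=np.array([(.011,.0257,z),(.011,.037,z),(.011,-.0257,z),(.011,-.037,z)])
    print(z,((proj(c,L@T.T+s["tcp_pos"])-[230,150])*4).round(0).tolist())
```

```text
0.004 [[302.0, 179.0], [285.0, 186.0], [376.0, 147.0], [392.0, 141.0]]
0 [[302.0, 172.0], [285.0, 179.0], [376.0, 140.0], [392.0, 134.0]]
-0.004 [[302.0, 165.0], [284.0, 172.0], [376.0, 134.0], [392.0, 127.0]]
-0.008 [[302.0, 158.0], [284.0, 165.0], [377.0, 127.0], [393.0, 120.0]]
-0.012 [[302.0, 151.0], [284.0, 158.0], [377.0, 120.0], [393.0, 113.0]]
```

```bash
python3 -m pendant '{"linear":[[0,0,0.3],[0,0,0.2],[0,0,0.12],[0,0,0],[0,0,0]],"yaw":[0,0,0,0,0]}'
python3 -m pendant '{"linear":[[0.1,0,0],[0.06,0,0],[0.04,0,0],[0.04,0,0],[0.03,0,0],[0.03,0,0],[0.03,0,0],[0,0,0],[0,0,0]],"yaw":[0,0,0,0,0,0,0,0,0]}'
python3 - <<'E'
from h import *
s=ctrl.state(); print(s["ft_force"])
E
```

```text
time_s: 7.68
tcp_pos: [0.5408, -0.2134, 0.0142]
eef_rot: [0.722, 0.692, 0.0, 0.0]
ft_force: [0.7, 0.8, 0.0]
width: 0.0512
grasp_force: 0.0
time_s: 8.8
tcp_pos: [0.5415, -0.1935, 0.0141]
eef_rot: [0.722, 0.692, 0.0, -0.0]
ft_force: [1.3, -2.1, 1.2]
width: 0.051
grasp_force: 1.0
[ 1.28982826 -2.07310801  1.16608162]
```

```bash
python3 -m pendant '{"linear":[[-0.15,0,0],[-0.15,0,0],[0,0,-0.8],[0,0,-0.8],[0,0,-0.8],[0,0,-0.8],[0,0,-0.8],[0.5,-0.53,0],[0.5,-0.53,0],[0.5,-0.53,0],[0,0,0],[0,0,0]],"yaw":[0,0,0,0,0,0,0,0,0,0,0,0]}'
python3 -m pendant '{"linear":[[0,0,0],[0,0,0],[0,0,0],[0,0,0],[0,0,0],[0,0,0],[0,0,0],[0,0,0],[0,0,0],[0,0,0],[0,0,0],[0,0,0],[0,0,0],[0,0,0]],"yaw":[-1,-1,-1,-1,-1,-1,-1,-1,-1,-1,-1,-0.23,0,0]}'
python3 - <<'E'
from h import *
c=cam("wrist"); save(c,"w2.png"); s=ctrl.state(); M=R.from_quat(s["eef_rot"]).as_matrix();print(s["tcp_pos"],np.degrees(np.arctan2(M[1,0],M[0,0])))
P=np.array([(x,y,.01) for x in(-.225,.188) for y in(-.11,.11)])
uv=proj(c,P@R.from_euler('z',-2.6,degrees=True).as_matrix().T+[.6662,-.1358,0]); print(uv.round(0).tolist())
u0,v0=int(uv[:,0].min())-8,max(int(uv[:,1].min())-8,0); w=195
i=c["img"][v0:v0+195,u0:u0+260,::-1]; print(u0,v0)
cv2.imwrite("pics/w2c.png",cv2.convertScaleAbs(cv2.resize(i,None,fx=3,fy=3,interpolation=cv2.INTER_CUBIC),alpha=1.3,beta=15))
E
```

```text
time_s: 10.3
tcp_pos: [0.4496, -0.1181, 0.2543]
eef_rot: [0.722, 0.692, 0.0, 0.0]
ft_force: [-0.5, -1.1, 0.3]
width: 0.0514
grasp_force: 0.0
time_s: 12.05
tcp_pos: [0.4493, -0.1177, 0.254]
eef_rot: [0.024, 1.0, 0.0, -0.0]
ft_force: [0.3, -0.4, 0.6]
width: 0.0511
grasp_force: 0.0
[ 0.44930982 -0.1176442   0.25406638] 177.29463241229575
[[215.0, 190.0], [418.0, 189.0], [245.0, 467.0], [393.0, 467.0]]
206 181
```

View pics/w2.png

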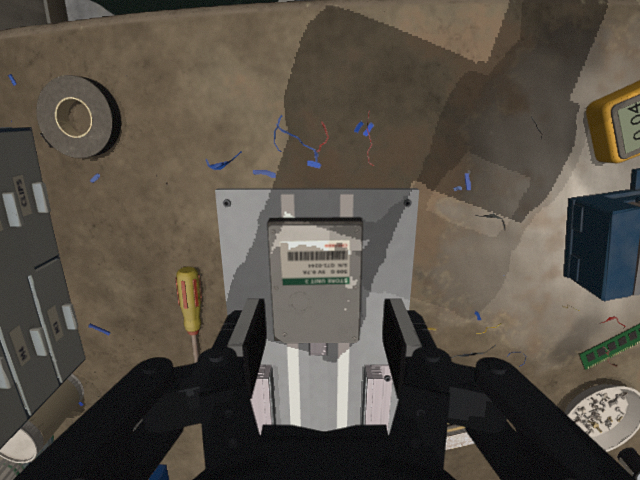

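The plate corners, at about (216,189) and (419,188), match the prediction. The drive now spans about u 268–362 at v 225. I'll enlarge it for a precise reading.

View pics/w2c.png

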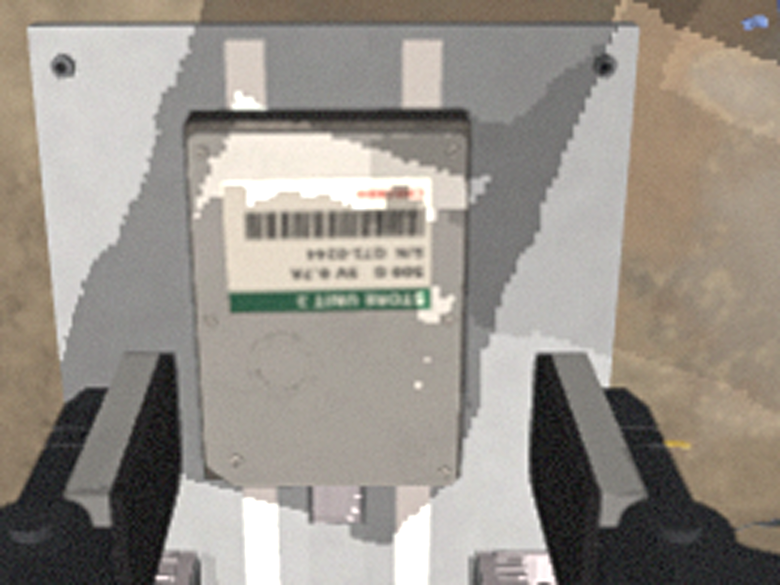

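Run:
```python
from h import *
c=cam("wrist"); A=np.radians(-2.6); r=np.array([[np.cos(A),np.sin(A)],[-np.sin(A),np.cos(A)]])
f=lambda L:[(206+(u+.5)/3-.5,181+(v+.5)/3-.5) for u,v in L]
d=lambda L,z:((ray(c,f(L),z)[:,:2]-[.6662,-.1358])@r.T*1000).round(1).tolist()
print("plate corners",d([(30,25),(638,22)],.01),"screws",d([(63,66),(604,66)],.01))
print("strips",d([(225,70),(266,70),(402,70),(442,70)],.01),d([(243,540),(280,540),(395,540),(430,540)],.01))
print("lid sides",d([(190,200),(203,440)],.036),d([(467,200),(459,440)],.036),"rear/front",d([(188,125),(468,122)],.036),d([(215,484),(455,486)],.036))
print("label",d([(229,291),(431,291)],.036),"screws",d([(202,151),(453,150)],.036),"catch",d([(310,520),(363,520)],.0155))
```

```text
plate corners [[-225.9, -108.9], [-226.5, 110.2]] screws [[-210.7, -98.2], [-210.3, 99.0]]
strips [[-209.0, -39.0], [-208.9, -24.1], [-208.8, 25.4], [-208.8, 39.9]] [[-4.5, -39.8], [-4.5, -24.0], [-4.5, 25.0], [-4.4, 39.9]]
lid sides [[-168.1, -50.1], [-70.3, -50.2]] [[-167.9, 47.8], [-70.2, 47.9]] rear/front [[-195.6, -49.4], [-196.5, 47.2]] [[-50.5, -46.5], [-49.4, 47.0]]
label [[-132.9, -37.7], [-132.8, 35.8]] screws [[-186.2, -45.0], [-186.4, 42.3]] catch [[-18.8, -10.8], [-18.8, 11.3]]
```

```bash
python3 -m pendant '{"linear":[[0.15,-0.14,0],[0,0,0.7],[0,0,0.7],[0,0,0.7],[0,0,0.7],[0,0,0.7],[0,0,0.3],[0,0,0.15],[0,0,0.04],[0,0,0],[0,0,0]],"yaw":[0,0,0,0,0,0,0,0,0,0,0]}'
python3 -m pendant '{"linear":[[-0.15,0,0],[-0.1,0,0],[-0.06,0,0],[-0.06,0,0],[-0.1,0,0],[-0.1,0,0],[-0.1,0,0],[-0.1,0,0],[-0.1,0,0],[-0.06,0,0],[0,0,0],[0,0,0]],"yaw":[0,0,0,0,0,0,0,0,0,0,0,0]}'
python3 - <<'E'
from h import *
c=cam("wrist"); save(c,"w3.png"); s=ctrl.state(); M=R.from_quat(s["eef_rot"]).as_matrix();print(s["tcp_pos"],np.degrees(np.arctan2(M[1,0],M[0,0])))
E
```

```text
time_s: 13.52
tcp_pos: [0.4402, -0.1257, 0.0153]
eef_rot: [0.023, 1.0, -0.0, 0.001]
ft_force: [0.8, -0.3, -1.0]
width: 0.0514
grasp_force: 0.0
time_s: 15.02
tcp_pos: [0.4951, -0.1278, 0.0145]
eef_rot: [0.023, 1.0, 0.0, -0.001]
ft_force: [-3.1, 1.6, 0.0]
width: 0.0511
grasp_force: 1.7
[ 0.49509917 -0.12780289  0.01450212] 177.39424106731266
```

View pics/w3.png

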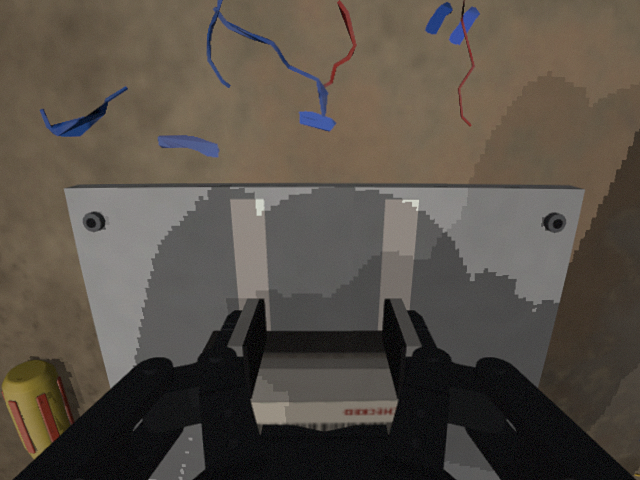

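In the close view the fingers are symmetric about the floor strips (strip midpoint 325, finger midpoint about 325) and in even contact with the drive. I'm continuing down the lane.

```bash
python3 -m pendant '{"linear":[[-0.06,0,0],[-0.1,0,0],[-0.1,0,0],[-0.1,0,0],[-0.1,0,0],[-0.1,0,0],[-0.1,0,0],[-0.06,0,0],[0,0,0]],"yaw":[0,0,0,0,0,0,0,0,0]}'
python3 - <<'E'
from h import *
c=cam("scene"); i=c["img"][165:335,210:450,::-1]
cv2.imwrite("pics/s2.png",cv2.resize(i,None,fx=3.3,fy=3.3,interpolation=cv2.INTER_CUBIC))
E
```

```text
time_s: 16.2
tcp_pos: [0.5395, -0.1302, 0.0148]
eef_rot: [0.023, 1.0, -0.0, 0.001]
ft_force: [-0.3, -0.8, 0.0]
width: 0.0513
grasp_force: 0.0
```

View pics/s2.png

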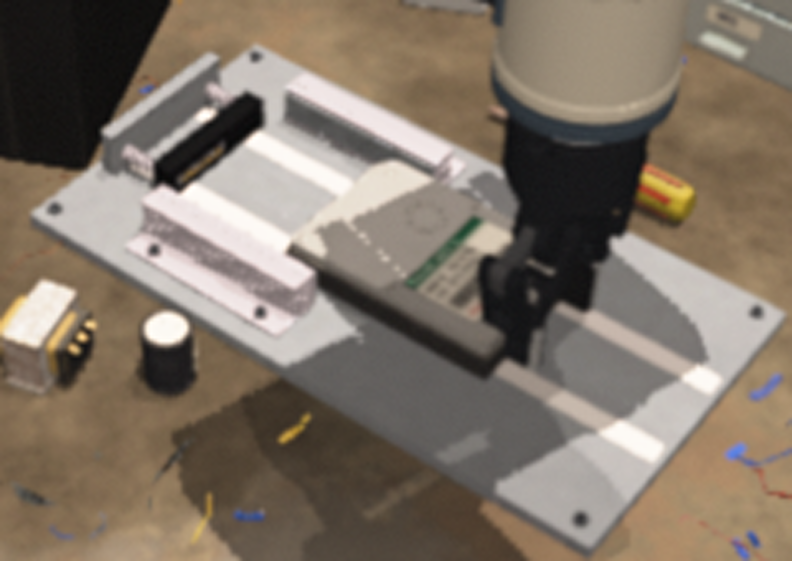

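The drive's nose is inside the lane, with a visible gap to both rails and square to them. I'm continuing onto the connector.

```bash
python3 -m pendant '{"linear":[[-0.06,0,0],[-0.1,0,0],[-0.1,0,0],[-0.1,0,0],[-0.1,0,0],[-0.1,0,0],[-0.1,0,0],[-0.1,0,0],[-0.1,0,0],[-0.1,0,0],[-0.1,0,0],[-0.1,0,0],[-0.1,0,0],[-0.1,0,0],[-0.06,0,0],[0,0,0]],"yaw":[0,0,0,0,0,0,0,0,0,0,0,0,0,0,0,0]}'
python3 -m pendant '{"linear":[[-0.05,0,0],[-0.05,0,0],[-0.05,0,0],[-0.05,0,0],[0,0,0]],"yaw":[0,0,0,0,0]}'
```

```text
time_s: 18.25
tcp_pos: [0.6237, -0.1339, 0.0147]
eef_rot: [0.023, 1.0, 0.0, -0.0]
ft_force: [-2.8, 0.8, 2.4]
width: 0.0509
grasp_force: 1.6
time_s: 18.88
tcp_pos: [0.6342, -0.1342, 0.0146]
eef_rot: [0.023, 1.0, 0.0, -0.002]
ft_force: [-11.5, 0.9, 8.0]
width: 0.0513
grasp_force: 5.7
```

```bash
python3 -m pendant '{"linear":[[-0.05,0,0],[-0.05,0,0],[0,0,0],[0,0,0]],"yaw":[0,0,0,0]}'
python3 -m pendant '{"linear":[[-0.04,0,0],[-0.04,0,0],[0,0,0],[0,0,0]],"yaw":[0,0,0,0]}'
```

```text
time_s: 19.38
tcp_pos: [0.6395, -0.1344, 0.0145]
eef_rot: [0.023, 1.0, 0.0, -0.002]
ft_force: [-15.5, 1.2, 10.5]
width: 0.051
grasp_force: 7.7
time_s: 19.88
tcp_pos: [0.6436, -0.1345, 0.0145]
eef_rot: [0.023, 1.0, 0.0, -0.003]
ft_force: [-20.1, -0.0, 14.3]
width: 0.051
grasp_force: 9.8
```

```bash
python3 -m pendant '{"linear":[[-0.035,0,0],[0,0,0],[0,0,0]],"yaw":[0,0,0]}'
python3 - <<'E'
from h import *
c=cam("wrist"); save(c,"w4.png"); A=np.radians(-2.6); r=np.array([[np.cos(A),np.sin(A)],[-np.sin(A),np.cos(A)]])
g=cv2.cvtColor(c["img"],cv2.COLOR_RGB2GRAY)
for y in(-.018,-.005,0,.005,.018):
    X=np.arange(-70,1,2); P=np.c_[np.c_[X/1000,np.full(len(X),y)]@r+[.6662,-.1358],np.full(len(X),.01)]
    uv=proj(c,P).round().astype(int); print(y,[(int(x),int(g[v,u])) for x,(u,v) in zip(X,uv) if 0<=v<480])
E
```

```text
time_s: 20.25
tcp_pos: [0.6454, -0.1346, 0.0145]
eef_rot: [0.023, 1.0, 0.001, -0.003]
ft_force: [-21.1, -0.2, 15.2]
width: 0.0515
grasp_force: 10.8
-0.018 [(-70, 97), (-68, 102), (-66, 96), (-64, 99), (-62, 98), (-60, 98), (-58, 99), (-56, 98), (-54, 100), (-52, 95), (-50, 95), (-48, 98), (-46, 96), (-44, 97), (-42, 97), (-40, 96), (-38, 98), (-36, 94), (-34, 96), (-32, 100), (-30, 96), (-28, 96), (-26, 89), (-24, 81), (-22, 81), (-20, 77), (-18, 82), (-16, 79), (-14, 80), (-12, 79), (-10, 78), (-8, 80), (-6, 17), (-4, 17), (-2, 21), (0, 18)]
-0.005 [(-70, 93), (-68, 95), (-66, 97), (-64, 95), (-62, 95), (-60, 95), (-58, 98), (-56, 94), (-54, 56), (-52, 52), (-50, 130), (-48, 130), (-46, 129), (-44, 130), (-42, 128), (-40, 129), (-38, 127), (-36, 130), (-34, 126), (-32, 126), (-30, 125), (-28, 126), (-26, 126), (-24, 126), (-22, 98), (-20, 97), (-18, 89), (-16, 94), (-14, 61), (-12, 80), (-10, 74), (-8, 76), (-6, 23), (-4, 20), (-2, 20), (0, 20)]
0 [(-70, 94), (-68, 98), (-66, 97), (-64, 93), (-62, 95), (-60, 93), (-58, 97), (-56, 94), (-54, 50), (-52, 57), (-50, 129), (-48, 129), (-
[... 375 characters left out ...]
-52, 52), (-50, 130), (-48, 128), (-46, 126), (-44, 126), (-42, 128), (-40, 124), (-38, 126), (-36, 127), (-34, 127), (-32, 125), (-30, 125), (-28, 125), (-26, 125), (-24, 99), (-22, 98), (-20, 100), (-18, 94), (-16, 94), (-14, 59), (-12, 76), (-10, 76), (-8, 77), (-6, 19), (-4, 19), (-2, 27), (0, 22)]
0.018 [(-70, 95), (-68, 95), (-66, 94), (-64, 90), (-62, 90), (-60, 92), (-58, 95), (-56, 93), (-54, 90), (-52, 96), (-50, 91), (-48, 94), (-46, 93), (-44, 90), (-42, 91), (-40, 82), (-38, 79), (-36, 74), (-34, 71), (-32, 73), (-30, 77), (-28, 77), (-26, 76), (-24, 76), (-22, 73), (-20, 76), (-18, 74), (-16, 75), (-14, 70), (-12, 73), (-10, 76), (-8, 70), (-6, 22), (-4, 20), (-2, 27), (0, 22)]
```

The wrist profile shows the drive's rear edge at about x = −8 mm. The whole catch ramp is exposed, from −50 to about −15 mm, with a gap behind the drive, so the catch has snapped up. I'm easing off slowly.

```bash
python3 -m pendant '{"linear":[[0.04,0,0],[0.04,0,0],[0.04,0,0],[0.04,0,0],[0.05,0,0],[0.06,0,0],[0.1,0,0],[0.2,0,0],[0.3,0,0],[0.3,0,0],[0,0,0],[0,0,0]],"yaw":[0,0,0,0,0,0,0,0,0,0,0,0]}'
python3 -m pendant '{"linear":[[0,0,-0.3],[0,0,-0.6],[0,0,-0.7],[0,0,-0.7],[0,0,-0.7],[0.3,0,-0.7],[0.3,0,0],[0,0,0],[0,0,0]],"yaw":[0,0,0,0,0,0,0,0,0]}'
python3 - <<'E'
from h import *
c=cam("wrist"); save(c,"w5.png"); A=np.radians(-2.6); r=np.array([[np.cos(A),np.sin(A)],[-np.sin(A),np.cos(A)]])
g=cv2.cvtColor(c["img"],cv2.COLOR_RGB2GRAY)
for y in(-.045,-.018,0,.018,.045):
    X=np.arange(-60,21,2); P=np.c_[np.c_[X/1000,np.full(len(X),y)]@r+[.6662,-.1358],np.full(len(X),.01)]
    uv=proj(c,P).round().astype(int); print(y,[(int(x),int(g[v,u])) for x,(u,v) in zip(X,uv) if 0<=v<480])
Y=np.arange(-75,76,1.5)  # across the lane at drive top height
for x in(.02,.05,.08):
    P=np.c_[np.c_[np.full(len(Y),x),Y/1000]@r+[.6662,-.1358],np.full(len(Y),.029)]
    uv=proj(c,P).round().astype(int); print(x,uv[[0,-1]].tolist(),[(float(q),int(g[v,u])) for q,(u,v) in zip(Y,uv) if 0<=v<480 and abs(q)>42])
E
```

```text
time_s: 21.8
tcp_pos: [0.5792, -0.132, 0.0149]
eef_rot: [0.023, 1.0, -0.0, 0.0]
ft_force: [0.1, -0.0, 0.7]
width: 0.0512
grasp_force: 0.0
time_s: 22.92
tcp_pos: [0.5432, -0.1302, 0.237]
eef_rot: [0.023, 1.0, -0.0, 0.0]
ft_force: [0.1, -0.0, -0.1]
width: 0.0516
grasp_force: 0.0
-0.045 [(-60, 96), (-58, 92), (-56, 96), (-54, 98), (-52, 96), (-50, 99), (-48, 96), (-46, 96), (-44, 98), (-42, 98), (-40, 96), (-38, 95), (-36, 99), (-34, 97), (-32, 99), (-30, 97), (-28, 98), (-26, 97), (-24, 96), (-22, 96), (-20, 97), (-18, 88), (-16, 59), (-14, 20), (-12, 20), (-10, 25), (-8, 52), (-6, 62), (-4, 59), (-2, 59), (0, 109), (2, 110), (4, 111), (6, 106), (8, 107), (10, 105), (12, 109), (14, 103), (16, 105), (18, 109), (20, 109)]
-0.018 [(-60, 96), (-58, 97), (-56, 99), (-54, 97), (-52, 94), (-50, 94), (-48, 95), (-46, 98), (-44, 97), (-42, 96), (-40, 95), (-38, 96), (-36, 98), (-34, 96), (-32, 100), (-30, 97), (-28, 98), (-26, 102), (-24, 99), (-22, 99), (-20, 98), (-18, 90), (-16, 60), (-14, 20), (-12, 20), (-10, 23), (-8, 49), (-6, 63), (-4, 61), (-2, 65), (0, 108), (2, 110), (4, 108), (6, 10
[... 2549 characters left out ...]
 (66.0, 175), (67.5, 182), (69.0, 147), (70.5, 50), (72.0, 11), (73.5, 9), (75.0, 9)]
0.08 [[260, 373], [388, 373]] [(-75.0, 174), (-73.5, 175), (-72.0, 175), (-70.5, 180), (-69.0, 177), (-67.5, 173), (-66.0, 174), (-64.5, 174), (-63.0, 174), (-61.5, 94), (-60.0, 131), (-58.5, 48), (-57.0, 63), (-55.5, 132), (-54.0, 128), (-52.5, 99), (-51.0, 167), (-49.5, 171), (-48.0, 165), (-46.5, 165), (-45.0, 167), (-43.5, 164), (43.5, 163), (45.0, 164), (46.5, 171), (48.0, 91), (49.5, 91), (51.0, 128), (52.5, 148), (54.0, 100), (55.5, 84), (57.0, 45), (58.5, 63), (60.0, 135), (61.5, 80), (63.0, 180), (64.5, 174), (66.0, 172), (67.5, 172), (69.0, 174), (70.5, 174), (72.0, 174), (73.5, 173), (75.0, 176)]
```

The drive rests squarely against the hook, with its rear at about −17 mm across the full width. There are clear gaps to both pads and the hand is away.

```bash
python3 -c "
from bench import ctrl
print(ctrl.finish_job())"
```

```text
the job is handed in; nothing more can be done
None
```

The drive is pushed home onto the connector and held by the raised catch, square in the lane with visible gaps to both rails; the hand is clear and the job is handed in at about 23 s of the 64 s allowed.

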